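# Push the empty dropper bottle through the vanity bin's flap

### The job

Throw away the empty dropper bottle that lies on the front shelf of the small vanity bin, without picking it up: push the bin's self-closing flap open with one finger and, while that finger holds it open, push the bottle off the shelf and in with the other finger. Do not use the bottle itself to shove the flap open. Then draw the fingers out so that the flap swings shut over the bottle, and leave everything else on the dresser where it stands.

Things in the scene. Friction and masses are not known exactly. Their poses are not given: they have to be found in the camera images.
- bin: White desktop vanity bin, fixed, 198 mm long (its x), 124 mm wide (its y). Origin on the dresser top below the inner edge of its front shelf, half-way across; x points level from the shelf over that edge into the mouth (the way to push), z up. The mouth is covered by a sloping flap between side cheeks 6 mm thick. Nothing of the bin is higher than z = 168 mm.
- bin_shelf (a point): Middle of the shelf's inner edge, on its flat top (bin x = 0, z = 125 mm). The shelf runs 100 mm back from here to -x, level and open at its front end, with 6 mm high rails along both sides (inner faces at y = -56 and +56 mm).
- bin_well (a point): Centre of the floor of the bin's well (bin x = 46, z = 8 mm). The well reaches from bin x = 0 to 93 mm and is 112 mm wide.
- flap_hinge (a point): Middle of the flap's hinge bar (8 mm thick, along the bin's y, at bin x = 84, z = 163 mm).
- flap (a joint): Flap angle: 0 = closed, grows as its free edge swings down into the well; stop at 1.25 rad. Steel plate 3 mm thick, 106 mm wide, 90 mm from hinge to free edge. A spring shuts it: about 0.1 N m closed, 0.2 N m wide open (1 to 5 N at a fingertip). A fingertip moving in the bin's +x just above shelf height, or pressing down on the plate, swings it open.
- flap_edge (a point): Middle of the flap's free edge, moving with the flap. Closed, it lies at the shelf's inner edge (bin x = 2, z = 126 mm), and the plate rises from there at 0.42 rad to the hinge bar.
- dropper_mid (a point): Centre (13 mm above the shelf) of the empty amber glass dropper bottle, lying on a flat side across the shelf: square glass body 26 x 26 mm, 46 mm long (y = -26 to +20 mm from here), then neck, black collar and rubber bulb, 74 mm in all. Its y axis runs along it to the bulb, within 0.2 rad of the bin's y. Near the centre of mass. About 50 g; slides, does not roll.
- serum: Bystander: full amber dropper bottle standing upright on the dresser beside the bin, 34 x 34 mm, 88 mm high; origin at its underside.
- jar: Bystander: white cream jar, 48 mm across, 45 mm high, beside the bin; origin at its underside.
- watchbox: Bystander: black hard-plastic watch box, 102 x 132 mm, 73 mm high; origin at its underside.
- shoehorn: Bystander: stainless steel shoehorn lying flat along its x, about 220 mm long, beyond the bin; origin at its underside.
- bowl: Bystander: turquoise ceramic bowl, 130 mm across, 55 mm high; origin at its underside.
- hairbrush: Bystander: brush lying along its x; origin at its underside.
Mind the look-alikes: they are no part of the job. Several things have the shape of the bin; the one meant has the colours described above.

How it is judged:
By the outcome, as a careful person would: the job done as asked, in the order asked, and still so for the second after the job is handed in, with the robot touching nothing.
It also fails if it takes over 38 s, if anything falls off the work surface, if the arm or the gripper's body presses on something with over 40 N, if the wrist force passes 120 N, or if a joint passes its speed limit or range.

### The arm

A 7-joint arm with a two-finger parallel gripper is mounted at the origin on the work surface. World frame = base frame: x ahead of the robot, y to its left, z up, the work surface at z = 0. Lengths are in mm, angles in rad, forces in N, time in s.
With the tool pointing down it reaches from about 350 to 900 mm from the base axis. Payload 19.9 kg.
Tool frame: the origin (TCP) lies midway between the tips of the shut fingers; the grasp point (between the pads) lies 19 mm behind it; z points along the fingers, y is the line along which they close (so a half turn about z gives the same grasp; the last joint's range is limited). The gripper opens to 94 mm and grips with 3 to 60 N. Pads are 16 mm wide; open, the fingers measure 119 mm over their backs; the gripper's body (75 mm by 177 mm) begins 78 mm behind the grasp point.
Start: joints at [-1.248, 0.417, -0.01, 1.614, 0.005, 1.111, -0.053], TCP at [222.965, 583.85, 165.425] pointing down, gripper open.
Joint ranges: [-2.81, 2.81], [-0.39, 2.02], [-1.27, 1.25], [0.06, 2.57], [-1.19, 4.33], [0.19, 2], [-2.82, 2.82]. Speed limits (rad/s): [1.89, 1.89, 2.39, 2.39, 3.01, 3.01, 3.01].

### API

Orientations are given as a unit quaternion [w, x, y, z].
In Python, from bench import bot, optics, workorder, spot_in gives the robot as it stands. The module is installed in compiled form; this text tells all that it offers.
- The arm moves only by the shell command python3 -m handwheel 'ROWS' [FORCE]. ROWS is JSON, a list of rows, each a list of 7 numbers: the closure, from 0 (fully open) to 1 (shut), then the shift along the world's x, y, z in m, then the turn, a rotation vector about the world's x, y, z in rad. In form: [[jaw, dx, dy, dz, wx, wy, wz], ...]. A call has exactly 5 rows; each row shifts and turns the commanded pose from where the row before left it; what a row does not reach is not made up. A row lasts 1/12 s, in which the tool goes at most 41.7 mm and 7.16 degrees, less where a joint would pass 70% of its speed; a pose out of reach is approached as far as the arm can. A call is refused whole if a number of a shift passes 0.0417 or a number of a turn 0.125, either way. A call with a gripper value outside its range is refused whole. The fingers move at their own pace and stop on an object; FORCE is the grip in N (left out, the last holds). Time passes only in rows, so rows that do not move let the fingers close, or fill a call up. It gives the time, the measured TCP pose, the force, the opening and the grip force at its end, in the units of the state.
- bot.get_state(): the state, without advancing time (a new reading comes with each control period).
- optics.snapshot(name): name is "side" or "top"; returns a dict with "image" (480x640x3 uint8, blue, green, red), "fx", "fy", "cx", "cy" (pixels), "eye" and "orientation" of the camera in the world. Camera axes: x right, y down, z forward; pixel columns grow to the right and rows downward; lengths in mm; the calibration is good to about 2 mm. A picture is of the moment at which its call begins. There is no depth.
- workorder.hand_in(): hands the job in; it is judged then, once.
Trained networks look in a picture, given as the dict that the camera call returned (one of the last four; its "shot" number tells which), for a name from the list of things; names that differ only in an ending like _2 or _b are one class to them, and where a whole thing is asked for, a point or a joint stands for the part that bears it (a point fixed in the world has none). Each returns a list of dicts, best first, with "score" (0 to 1); they miss things now and then, are a little off and sometimes report something else, mostly with a low value. They report only what shows in the picture. A call takes as long as a camera call. They do not tell look-alikes from the thing itself.
- spot_in(target, picture): "bbox" ([left, top, right, bottom] in pixels, round what is visible of it).
The state is a dict: "time_s": time; "joints": joint angles; "joint_vel": joint speeds; "effort": joint torques, N m; "eef_pos": TCP position; "orientation": TCP orientation; "contact_force": force on the tool from outside, world axes, zero at the start; "ft_torque": the same for the moment, N m; "gripper_width": opening from 0.0 (shut) to 1.0 (fully open); "finger_force": force on a finger pad.
Only numpy, scipy, OpenCV 4.12 (cv2) and the standard library are available. Lean on these libraries where they do the work, as an engineer would, in place of code of your own. Each camera call takes 0.05 s, during which the arm holds its last target. There are 200 camera calls.

## Working session

There is one attempt and no reset: what is moved stays moved. The work goes in short steps, Python scripts to look and compute and a shell command to move; the robot and the scene stay as the last step left them, time stands still between calls to the robot, and variables do not carry over. Pictures are saved under pics/ and viewed, at most 10 in all, crops included, and the job is handed in when it is done.

```bash
mkdir -p pics; cat > h.py <<'E'
import numpy as np,cv2
from scipy.spatial.transform import Rotation as R
from bench import bot,optics,workorder,spot_in
def rot(q): return R.from_quat([q[1],q[2],q[3],q[0]])
def ray(s,u,v):
    d=rot(s["orientation"]).apply([(u-s["cx"])/s["fx"],(v-s["cy"])/s["fy"],1]); return np.array(s["eye"]),d
def onz(s,u,v,z):
    e,d=ray(s,u,v); return e+d*(z-e[2])/d[2]
def proj(s,p):
    c=rot(s["orientation"]).inv().apply(np.array(p)-s["eye"]); return np.array([s["fx"]*c[0]/c[2]+s["cx"],s["fy"]*c[1]/c[2]+s["cy"]])
E
python3 - <<'E'
from h import *
st=bot.get_state(); print({k:np.round(st[k],3) for k in st})
for n in("top","side"):
    s=optics.snapshot(n); cv2.imwrite(f"pics/{n}0.png",s["image"]); print(n,s["eye"],s["orientation"],s["fx"],s["cx"],s["cy"])
    for t in("bin","dropper_mid","flap","serum","jar","watchbox","shoehorn","bowl","hairbrush"):
        print(t,[(np.round(b["bbox"]).tolist(),round(b["score"],2)) for b in spot_in(t,s)])
E
```

```text
{'time_s': np.float64(0.0), 'joints': array([-1.248,  0.418, -0.01 ,  1.614,  0.005,  1.111, -0.053]), 'joint_vel': array([ 0.001,  0.002,  0.   ,  0.003,  0.001, -0.001, -0.   ]), 'effort': array([ 1.0000e-03, -8.5126e+01,  6.3900e-01, -4.2597e+01, -4.9000e-02,
        1.9000e-02,  0.0000e+00]), 'eef_pos': array([222.812, 583.507, 164.826]), 'orientation': array([-0.   ,  0.181,  0.983, -0.001]), 'contact_force': array([-0.191,  0.914,  0.337]), 'ft_torque': array([-0.035,  0.013, -0.041]), 'finger_force': np.float64(0.0), 'gripper_width': np.float64(0.999)}
top [4.11041632e+02 7.11290732e-01 1.20137953e+03] [ 0.03828539 -0.70312026  0.7091737  -0.03505403] 520.8982991061146 317.7814457634621 239.2303854736935
bin [([198.0, 287.0, 312.0, 400.0], 0.82), ([303.0, 184.0, 415.0, 286.0], 0.69), ([386.0, 319.0, 554.0, 460.0], 0.62), ([389.0, 63.0, 506.0, 175.0], 0.61)]
dropper_mid [([358.0, 204.0, 395.0, 225.0], 0.57)]
flap [([403.0, 354.0, 483.0, 453.0], 0.97), ([308.0, 218.0, 372.0, 282.0], 0.95), ([202.0, 324.0, 268.0, 393.0], 0.85)]
serum [([374.0, 276.0, 388.0, 294.0], 0.77), ([110.0
[... 659 characters left out ...]
.0, 217.0, 356.0], 0.85)]
dropper_mid [([303.0, 283.0, 329.0, 311.0], 0.58), ([291.0, 236.0, 344.0, 280.0], 0.56)]
flap [([291.0, 237.0, 344.0, 280.0], 0.94), ([281.0, 137.0, 325.0, 175.0], 0.82), ([322.0, 375.0, 378.0, 424.0], 0.65), ([115.0, 192.0, 196.0, 261.0], 0.62), ([282.0, 236.0, 348.0, 346.0], 0.35)]
serum [([254.0, 275.0, 273.0, 304.0], 0.65), ([334.0, 110.0, 362.0, 163.0], 0.26)]
jar [([359.0, 279.0, 377.0, 303.0], 0.91)]
watchbox [([174.0, 364.0, 253.0, 447.0], 0.89)]
shoehorn [([348.0, 334.0, 431.0, 405.0], 0.62)]
bowl [([413.0, 167.0, 463.0, 208.0], 0.77), ([360.0, 281.0, 377.0, 303.0], 0.58), ([280.0, 231.0, 347.0, 346.0], 0.37)]
hairbrush [([336.0, 110.0, 366.0, 163.0], 0.9)]
```

View pics/top0.png

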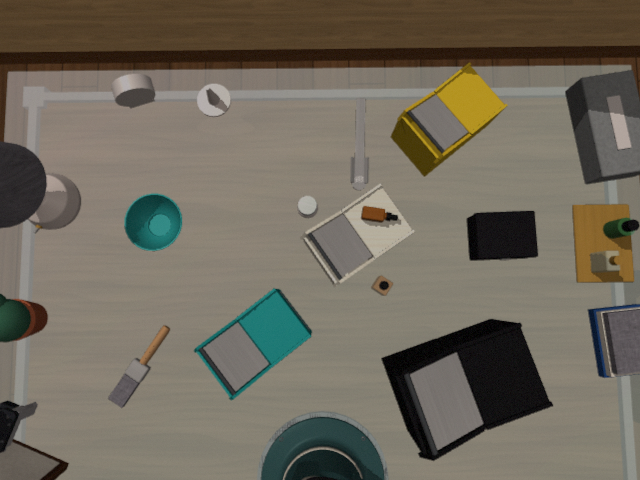

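View pics/side0.png

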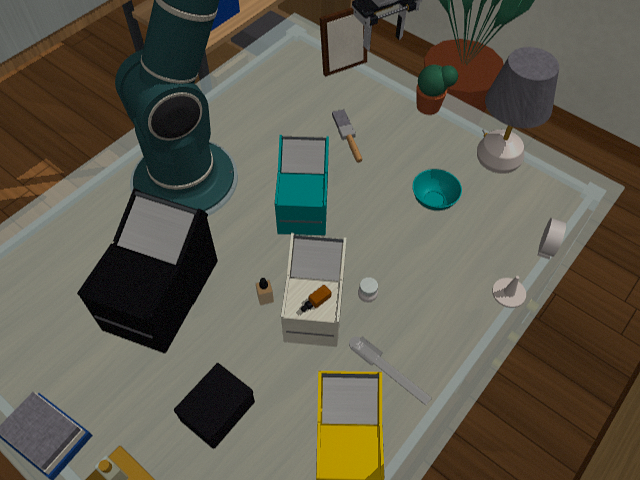

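Four things have the bin's shape. In the top view they are white (358,234), teal (253,343), yellow (448,118) and black (467,390). I choose the white one, which has the amber bottle on its shelf at (377,214). Next I check that choice in a close crop.

```bash
python3 - <<'E'
from h import *
a=cv2.imread("pics/top0.png")[175:295,295:425]; b=cv2.imread("pics/side0.png")[225:355,265:360]
a=cv2.resize(a,None,fx=3.3,fy=4.0,interpolation=2) if 0 else cv2.resize(a,None,fx=3.5,fy=3.5,interpolation=2)
b=cv2.resize(b,None,fx=3.5,fy=3.5,interpolation=2)
im=np.zeros((460,800,3),np.uint8); im[:a.shape[0],:a.shape[1]]=a; im[:b.shape[0],460:460+b.shape[1]]=b
cv2.imwrite("pics/c1.png",im)
E
```

```text
(no output)
```

View pics/c1.png

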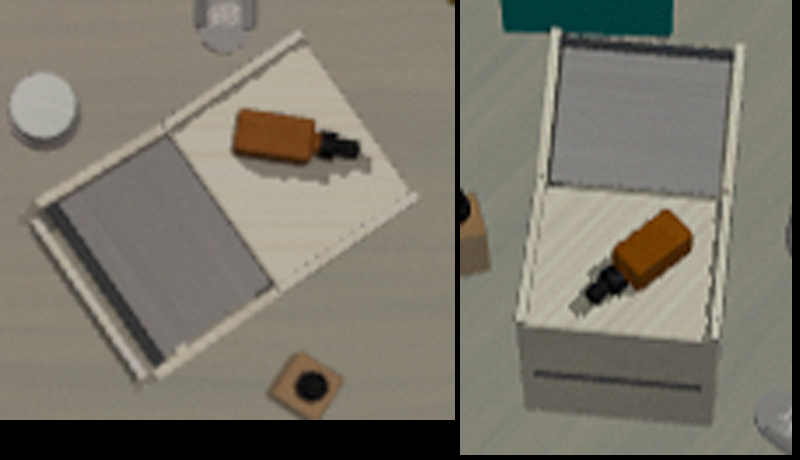

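The crop shows the white bin. The bottle's amber body is at crop (275,135), its bulb points right, and it lies about 45° off the shelf edge. Next I fit the poses.

```bash
cat >> h.py <<'E'
def toW(pose,p): # bin mm->world
    x,y,a=pose; c,s=np.cos(a),np.sin(a); return np.array([x+c*p[0]-s*p[1],y+s*p[0]+c*p[1],p[2]])
def toB(pose,p):
    x,y,a=pose; c,s=np.cos(a),np.sin(a); d=np.array(p[:2])-[x,y]; return np.array([c*d[0]+s*d[1],-s*d[0]+c*d[1],p[2]])
E
python3 - <<'E'
from h import *
from scipy.optimize import least_squares
T=optics.snapshot("top");S=optics.snapshot("side")
t=lambda x,y:(295+x/3.5,175+y/3.5); s=lambda x,y:(265+(x-460)/3.5,225+y/3.5)
P=[(T,t(300,33),(-100,-62,131)),(T,t(416,197),(-100,62,131)),(T,t(168,133),(0,-56,125)),(T,t(275,290),(0,56,125)),
(T,t(142,382),(98,62,168)),(T,t(30,218),(98,-62,168)),
(S,s(518,322),(-100,62,131)),(S,s(716,338),(-100,-62,131)),(S,s(525,408),(-100,62,0)),(S,s(713,424),(-100,-62,0)),
(S,s(555,30),(98,62,168)),(S,s(743,45),(98,-62,168)),(S,s(548,185),(2,53,127)),(S,s(718,200),(2,-53,127))]
f=lambda p:np.concatenate([proj(c,toW((p[0],p[1],p[2]),q))-uv for c,uv,q in P])
r=least_squares(f,[420,-70,2.1],loss="soft_l1",x_scale=[1,1,.01]); print(r.x); print(np.round(f(r.x).reshape(-1,2),1).tolist())
np.save("pose.npy",r.x)
for c,(u0,v0,u1,v1) in((T,(355,195,402,232)),(S,(290,275,340,320))):
    im=c["image"][v0:v1,u0:u1].astype(int); m=((im[...,2]-im[...,0]>60)).astype(np.uint8)
    n,l,stt,cen=cv2.connectedComponentsWithStats(m);k=1+np.argmax(stt[1:,4])
    ys,xs=np.where(l==k); w=np.array([toB(r.x,onz(c,x+u0,y+v0,146))[:2] for x,y in zip(xs,ys)],np.float32)
    print("body",cv2.minAreaRect(w),w.mean(0))
    m=((im.max(2)<45)).astype(np.uint8)
    ys,xs=np.where(m); w=np.array([toB(r.x,onz(c,x+u0,y+v0,138))[:2] for x,y in zip(xs,ys)],np.float32)
    print("dark",cv2.minAreaRect(w),w.mean(0))
E
```

```text
[532.55850918 -79.21526801   2.16462974]
[[0.1, -1.7], [1.5, 0.1], [-0.0, -0.6], [0.3, -1.3], [1.7, 1.4], [-1.7, -3.1], [-1.2, -0.8], [0.7, -0.1], [-0.5, 0.9], [-0.3, 1.2], [-0.9, -3.6], [0.5, -3.3], [0.5, -1.6], [-0.3, -1.7]]
body ((-48.81779479980469, -16.41716766357422), (24.315906524658203, 48.856929779052734), 47.210052490234375) [-47.8094   -17.202291]
dark ((-75.01957702636719, 8.47301959991455), (14.598925590515137, 20.58116340637207), 54.60932159423828) [-74.543396    8.4153185]
body ((-51.1552734375, -16.225006103515625), (30.692686080932617, 49.988365173339844), 47.42551803588867) [-49.786697 -17.0018  ]
dark ((-74.98555755615234, 8.992773056030273), (16.010835647583008, 26.231508255004883), 54.24911880493164) [-73.8197     8.942122]
```

```bash
cat >> h.py <<'E'
# plan: finger A (flap) at bin (ax,ay), finger line angle phi deg, centre distance D, tip z -> shift in m, turn about z
def plan(ax,ay,phi,D,z):
    pose=np.load("pose.npy"); st=bot.get_state(); f=np.radians(phi)
    t=toW(pose,(ax-D/2*np.cos(f),ay-D/2*np.sin(f),z)); ty=-rot(st["orientation"]).apply([0,1,0])
    dyaw=(pose[2]+f-np.arctan2(ty[1],ty[0])+np.pi)%(2*np.pi)-np.pi
    print("shift m",np.round((t-st["eef_pos"])/1000,4),"wz",round(dyaw,3)); 
def where():
    pose=np.load("pose.npy"); st=bot.get_state(); ty=-rot(st["orientation"]).apply([0,1,0]); D=94*st["gripper_width"]+12.5
    h=ty*D/2; e=np.array(st["eef_pos"]); b=np.arctan2(ty[1],ty[0])-pose[2]
    print("t",round(st["time_s"],2),"A",toB(pose,e+h).round(1),"B",toB(pose,e-h).round(1),"phi",round(np.degrees(b)%360,1),"tz",rot(st["orientation"]).apply([0,0,1]).round(3),"F",np.round(st["contact_force"],1))
E
python3 - <<'E'
from h import *
from scipy.optimize import least_squares
T=optics.snapshot("top");S=optics.snapshot("side")
t=lambda x,y:(295+x/3.5,175+y/3.5); s=lambda x,y:(265+(x-460)/3.5,225+y/3.5)
P=[(T,t(300,33),(-100,-62,131)),(T,t(416,197),(-100,62,131)),(T,t(168,133),(0,-56,125)),(T,t(275,290),(0,56,125)),
(S,s(518,322),(-100,62,131)),(S,s(716,338),(-100,-62,131)),(S,s(525,408),(-100,62,0)),(S,s(713,424),(-100,-62,0)),
(S,s(548,185),(2,53,127)),(S,s(718,200),(2,-53,127))]
f=lambda p:np.concatenate([proj(c,toW((p[0],p[1],p[2]),q))-uv for c,uv,q in P])
r=least_squares(f,np.load("pose.npy"),loss="soft_l1",x_scale=[1,1,.01]); print(r.x); print(np.round(f(r.x).reshape(-1,2),1).tolist())
np.save("pose.npy",r.x)
plan(-14,44,20,106.5,230); where()
E
```

```text
[531.8982312  -78.90451172   2.16851086]
[[-0.3, -1.4], [1.4, 0.2], [-0.3, -0.2], [0.2, -1.1], [-1.2, -0.9], [0.7, -0.5], [-0.4, 0.7], [-0.2, 0.8], [0.3, -1.8], [-0.5, -2.1]]
shift m [ 0.3236 -0.7302  0.0646] wz -1.83
t 1.2 A [691.3 -73.9 165.4] B [ 752.1 -161.3  165.4] phi 124.9 tz [ 0. -0. -1.] F [-0.5  0.3  0.3]
```

```bash
R='x'; python3 -m handwheel '[[0,0.016,-0.036,0.006,0,0,-0.09],[0,0.016,-0.036,0.006,0,0,-0.09],[0,0.016,-0.036,0.006,0,0,-0.09],[0,0.016,-0.036,0.006,0,0,-0.09],[0,0.016,-0.036,0.006,0,0,-0.09]]' >/dev/null
python3 -m handwheel '[[0,0.016,-0.036,0.006,0,0,-0.09],[0,0.016,-0.036,0.006,0,0,-0.09],[0,0.016,-0.036,0.006,0,0,-0.09],[0,0.016,-0.036,0.006,0,0,-0.09],[0,0.016,-0.036,0.006,0,0,-0.09]]' >/dev/null
python3 -m handwheel '[[0,0.016,-0.036,0,0,0,-0.09],[0,0.016,-0.036,0,0,0,-0.09],[0,0.016,-0.036,0,0,0,-0.09],[0,0.016,-0.036,0,0,0,-0.09],[0,0.016,-0.036,0,0,0,-0.09]]' >/dev/null
python3 -m handwheel '[[0,0.016,-0.036,0,0,0,-0.09],[0,0.016,-0.036,0,0,0,-0.09],[0,0.016,-0.036,0,0,0,-0.09],[0,0.016,-0.036,0,0,0,-0.09],[0,0,0,0,0,0,0]]'
python3 -c "
from h import *
where();plan(-14,44,20,106.5,180);plan(-14,44,20,106.5,135)"
```

```text
time_s: 2.87
eef_pos: [528.1, -107.0, 225.6]
orientation: [0.001, 0.864, 0.503, -0.0]
contact_force: [-0.2, 0.3, -0.5]
gripper_width: 1.003
finger_force: 0.0
t 2.87 A [ 26.9  42.5 225.5] B [-69.   -4.5 225.7] phi 26.1 tz [ 0.001 -0.003 -1.   ] F [-0.2  0.3 -0.5]
shift m [ 0.0186 -0.0394 -0.0456] wz -0.107
shift m [ 0.0186 -0.0394 -0.0906] wz -0.107
```

```bash
python3 -m handwheel '[[0,0.009,-0.02,0,0,0,-0.054],[0,0.0095,-0.0195,0,0,0,-0.053],[0,0,0,-0.02,0,0,0],[0,0,0,-0.026,0,0,0],[0,0,0,0,0,0,0]]'
python3 -c "
from h import *
where();plan(-14,44,20,106.5,135)
T=optics.snapshot('top');S=optics.snapshot('side')
a=cv2.resize(T['image'][165:295,300:430],(400,400));b=cv2.resize(S['image'][200:360,240:400],(400,400))
cv2.imwrite('pics/c2.png',np.hstack([a,b]))"
```

```text
time_s: 3.28
eef_pos: [543.5, -139.2, 175.8]
orientation: [-0.001, 0.887, 0.462, -0.002]
contact_force: [-0.5, 0.1, -1.6]
gripper_width: 0.999
finger_force: 0.0
t 3.28 A [ -6.6  43.1 176. ] B [-106.2    5.5  175.5] phi 20.7 tz [-0.005  0.    -1.   ] F [-0.5  0.1 -1.6]
shift m [ 0.0031 -0.0072 -0.0408] wz -0.013
```

View pics/c2.png

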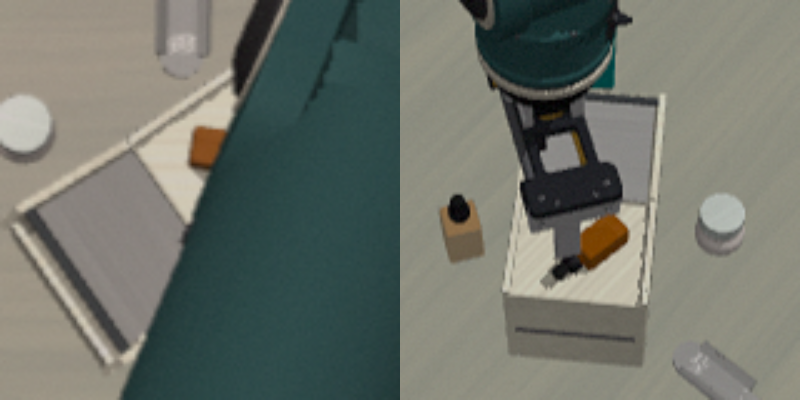

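The side view shows finger B above the front of the shelf at crop (567,235), with the bulb at (560,272). Next I check that B's predicted projection agrees, then descend.

```bash
python3 -m handwheel '[[0,0.004,-0.009,0,0,0,-0.013],[0,0,0,-0.015,0,0,0],[0,0,0,-0.015,0,0,0],[0,0,0,-0.011,0,0,0],[0,0,0,0,0,0,0]]'
python3 -c "
from h import *
where()
p=np.load('pose.npy');S=optics.snapshot('side');print(proj(S,toW(p,(-114,7,135))))
a=cv2.resize(S['image'][220:340,250:370],(600,600),interpolation=2)
cv2.imwrite('pics/c3.png',a)"
```

```text
time_s: 3.8
eef_pos: [549.2, -148.7, 137.6]
orientation: [-0.0, 0.89, 0.456, -0.001]
contact_force: [-0.1, -0.2, -0.5]
gripper_width: 1.003
finger_force: 0.0
t 3.8 A [-17.3  43.3 137.6] B [-117.6    6.8  137.5] phi 20.0 tz [-0.001  0.    -1.   ] F [-0.1 -0.2 -0.5]
[305.57221108 323.38256024]
```

View pics/c3.png

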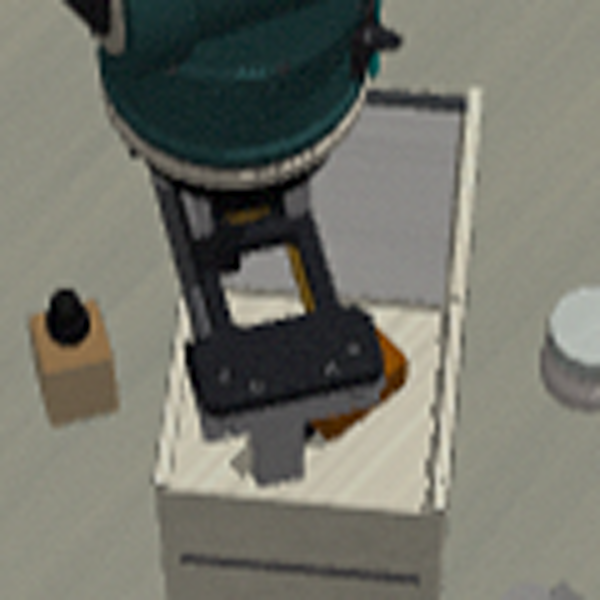

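```bash
python3 -c "
from h import *
p=np.load('pose.npy');S=optics.snapshot('side')
for x in(-108,-113,-118,-124):
  for z in (138,146,154): print(x,z,proj(S,toW(p,(x,6,z))).round(1)-[250,220])
"
```

```text
-108 138 [ 56.3 100.2]
-108 146 [56.3 98.5]
-108 154 [56.2 96.7]
-113 138 [ 56.1 102.3]
-113 146 [ 56.  100.6]
-113 154 [56.  98.9]
-118 138 [ 55.8 104.5]
-118 146 [ 55.8 102.8]
-118 154 [ 55.7 101. ]
-124 138 [ 55.5 107.1]
-124 146 [ 55.5 105.4]
-124 154 [ 55.4 103.6]
```

```bash
python3 -c "
from h import *
S=optics.snapshot('side')['image'].astype(int);O=cv2.imread('pics/side0.png').astype(int)
d=abs(S-O).max(2)
for v in range(306,328): print(v,' '.join('%3d'%x for x in d[v,292:324]))
"
```

```text
306  98  98  96  90 109  71  76  52  75  20  43  74  65  66  62  75  73  67  98   8   6  12   7  11   4   6   9  17  17  16  16  15
307  89  70  75  22  41  15  10   2   8  42  73  63  62  66  63  68  81  71  95   4   5  12  11   5  12  14  12  17  19  16  16  16
308  25  14  15  21  22  22  22  14  24  76  70  64  62  67  72  57  83  86  63   6   9  12  10  13  15  17  17  17  16  20  16  16
309  22  24  20  15  16  16  17  11  15  65  75  62  64  71  52   6  22  44  18  18  14  16  12  18  15  17  18  19  16  15  19  18
310  19  19  18  16  20  15  11  14  18  16  80  79  72  51  10  34  68 107  63  22  16  18  16  17  14  18  17  18  18  17  16  14
311  19  16  17  17  12  13  13  13  16  26  44  55  61   8  70  61  97  99 104  28  18  20  15  18  18  16  18  17  19  15  19  16
312  16  16  20  19  10  13  10  16  16  31   9  48  45  67 100  94  95 104 101  25  20  16  19  16  15  17  18  18  16  19  17  15
313  16  16  16  18  12  13   9  13   3  27  62 106 106 101  93  96 102 103  97  23  18  18  17  17  18  18  18  18  17  16  15  16
314  18  17  15  20  15  14  10  16   5  69 
[... 1103 characters left out ...]
  11   9   9  11   8  12  11  12   8   9
323  11  11   9  11   8  11  15  15  12  13  12  10  10  10  12   7  11  14   8  11   9  13  10  10  12  11   9   8   9   6  10  11
324   9  12  12  13  10  10  10   9   9  12  13  11  10   9   8   9  11   8  10   8  11  11  11   6  10   9  10  12   9  11  10   8
325  10  12  11  11  12  11  14  10  13  12  10   9  11  10   9  10   8  11  13  13  14   8  12  11  13  10  11  11  13  11  12   9
326  11  11  11  14  10  14   9   9   8  11   7  12  11  11  10   9   8  15  12   9   9   8   9   9  10  11   5  12  12  12   9  10
327   8  11  11  11  10   9   8  11   7  10   9   9   9  10   9  11   8  10  10  10  10   8  11  12   9   9  12   9   9  13  10  10
```

```bash
python3 -c "
from h import *
S=optics.snapshot('side');T=optics.snapshot('top')
ty=np.array([.356,.9345,0]);tx=np.array([.9345,-.356,0]);e=np.array([223,583.7,165])
for n,c in(('side',S),('top',T)):
  im=cv2.imread(f'pics/{n}0.png'); u0,v0=(340,0) if n=='side' else (0,370)
  b=cv2.resize(im[v0:v0+90,u0:u0+90],(400,400),interpolation=2); 
  for sg in(-1,1):
    for k in (47,59.5):
      for z in (0,15):
        q=proj(c,e+ty*sg*k+[0,0,z]); print(n,sg,k,z,q.round(1)); q=(q-[u0,v0]+.5)*400/90; cv2.circle(b,(int(q[0]),int(q[1])),3,(0,0,255) if z==0 else (0,255,0),1)
  globals()[n]=b
cv2.imwrite('pics/c4.png',np.hstack([side,top]))
"
```

```text
side -1 47 0 [366.7  60.3]
side -1 47 15 [367.1  55.9]
side -1 59.5 0 [362.9  61.7]
side -1 59.5 15 [363.3  57.3]
side 1 47 0 [394.9  49.6]
side 1 47 15 [395.5  45.2]
side 1 59.5 0 [398.6  48.2]
side 1 59.5 15 [399.2  43.8]
top -1 47 0 [ 43.8 401.8]
top -1 47 15 [ 39.7 403.4]
top -1 59.5 0 [ 49.7 404.1]
top -1 59.5 15 [ 45.7 405.7]
top 1 47 0 [-3.000e-01  3.845e+02]
top 1 47 15 [ -5.1 385.8]
top 1 59.5 0 [ -6.2 382.2]
top 1 59.5 15 [-11.1 383.5]
```

View pics/c4.png

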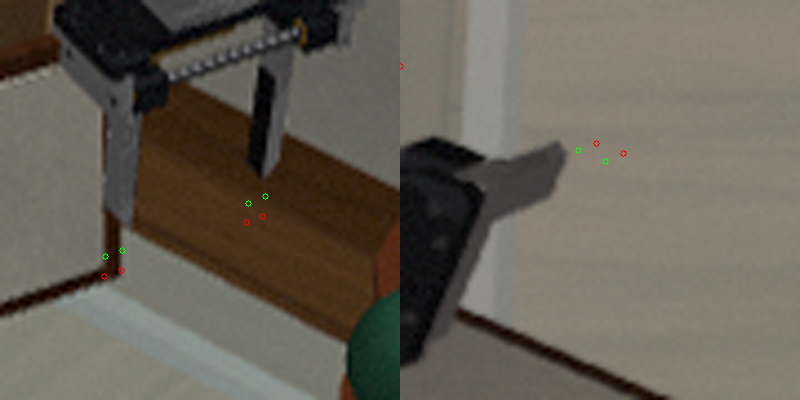

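The overlay shows the actual fingertips at side crop (118,222) and top crop (560,150). Both are well above the predicted points, so I triangulate the offset.

```bash
python3 -c "
from h import *
from scipy.optimize import least_squares
S=optics.snapshot('side');T=optics.snapshot('top')
ty=np.array([.356,.9345,0]);tx=np.array([.9345,-.356,0]);e=np.array([223,583.7,165])
k=90/400
# outer-face tip corners of finger -1: side crop left(105,217) right(131,228); top crop end corners (555,143),(566,155)
obs=[(S,(340+105*k,217*k)),(S,(340+131*k,228*k)),(T,((166-1)*k,370+154*k))]
m=e-ty*53
for c,uv in obs: print(uv)
f=lambda x:np.r_[proj(S,x)-[340+118*k-.5,222*k-.5],proj(T,x)-[158*k-.5,370+152*k-.5]]
r=least_squares(f,m);print(r.x,r.fun.round(2),r.x-m)
st=bot.get_state();q=-rot(st['orientation']).apply([0,1,0]);B=np.array(st['eef_pos'])-q*59.5;n=np.cross(q,[0,0,1])
for z in(25,30,35,40,45):print(z,[proj(S,B+n*s*8+[0,0,z]).round(1).tolist() for s in(-1,1)])
"
```

```text
(363.625, 48.825)
(369.475, 51.300000000000004)
(37.125, 404.65)
[210.51640308 531.64127021 209.43902415] [ 1.27 -0.24  0.61  0.64] [ 6.38440308 -2.53022979 44.43902415]
25 [[302.5, 322.2], [310.1, 320.5]]
30 [[302.4, 321.1], [310.1, 319.4]]
35 [[302.4, 320.0], [310.1, 318.2]]
40 [[302.4, 318.9], [310.0, 317.1]]
45 [[302.3, 317.8], [310.0, 316.0]]
```

```bash
python3 -m handwheel '[[0,0,0,-0.003,0,0,0],[0,0,0,-0.003,0,0,0],[0,0,0,-0.003,0,0,0],[0,0,0,0,0,0,0],[0,0,0,0,0,0,0]]' | sed -n 2,4p
python3 -m handwheel '[[0,0,0,-0.001,0,0,0],[0,0,0,-0.001,0,0,0],[0,0,0,-0.001,0,0,0],[0,0,0,-0.001,0,0,0],[0,0,0,0,0,0,0]]'| sed -n 2,4p
python3 -m handwheel '[[0,0,0,-0.001,0,0,0],[0,0,0,-0.001,0,0,0],[0,0,0,-0.001,0,0,0],[0,0,0,0,0,0,0],[0,0,0,0,0,0,0]]'| sed -n 2,4p
```

```text
eef_pos: [549.3, -148.6, 129.2]
orientation: [-0.0, 0.89, 0.456, -0.0]
contact_force: [-0.3, -0.5, 0.7]
eef_pos: [549.4, -148.6, 125.2]
orientation: [-0.0, 0.89, 0.456, -0.0]
contact_force: [-0.3, 0.1, 1.1]
eef_pos: [549.4, -148.6, 122.4]
orientation: [-0.0, 0.89, 0.456, -0.0]
contact_force: [0.9, -0.4, 0.2]
```

```bash
python3 -m handwheel '[[0,0,0,-0.006,0,0,0],[0,0,0,-0.006,0,0,0],[0,0,0,-0.006,0,0,0],[0,0,0,-0.006,0,0,0],[0,0,0,0,0,0,0]]' | sed -n 2,4p
python3 -c "
from h import *
where()
S=optics.snapshot('side');O=cv2.imread('pics/side0.png').astype(int)
d=abs(S['image'].astype(int)-O).max(2)
for v in range(310,332,1): print(v,' '.join('%3d'%x for x in d[v,298:314]))
st=bot.get_state();q=-rot(st['orientation']).apply([0,1,0]);B=np.array(st['eef_pos'])-q*59.5;n=np.cross(q,[0,0,1])
for z in(25,35,40,45):print(z,[proj(S,B+n*s*8+[0,0,z]).round(1).tolist() for s in(-1,1)])
"
```

```text
eef_pos: [548.7, -148.5, 96.9]
orientation: [-0.001, 0.89, 0.456, -0.001]
contact_force: [0.1, 0.4, 0.0]
t 5.82 A [-16.9  43.5  97. ] B [-117.     7.    96.8] phi 20.0 tz [-0.002  0.    -1.   ] F [0.1 0.4 0. ]
310  84  83  94  38  16   3   7  24  75  81 102 132  84 124 119  91
311 100 107 116  94  15   7  20  35  93  82 106  95 101  96  93  85
312  83  85  61  55  23  65  55  65 100  90  99 100 100  94  92  98
313  46  43  16  22  61 101 104 100  94  99 102  99  95  65  67  34
314  20  55  18  58 104 104  98  92  97  98 101  92  80   3  13  26
315  55 100  58 104 102  96  96  94 101 101  92  90  66  28  20  16
316  63  71  71 105  97  96  95  99  99  92  88  92  73  24  21  20
317  12   9  24 105  94  98  99 103  95  86  89  99  69  25  17  19
318  20  29   4 102  94 100 100  91  87  83  97 101  70  25  20  17
319  15  17   3  83  66  72  69  69  74  79  89  94  66  24  18  18
320  11   9   6  26  14  23  16  25  33  36  47  56  40  19  15  13
321   8  10   6  26  11  10   7   8   7   7   9   8  15  11  10  11
322  13  16   7  29  13  15  15  16  15  13   9   9  13  10  11  11
323  14  13  15  25  14  16  12   8  11  18  13  15  13  10   6  12
324  12   8  12  12  17  14  11  15  15  13   8  14  12  11  13  10
325  12  12  13   2  17   9  10   6   4   6   5   4  12  10  12  10
326   8  11  11   6  11   6   7   8  10  15   7  13  12   8  12  11
327   8  10  10  13  10  12  11  12   9  11  11  10   6  12  13   7
328  12   9  15   9  10   9  11  10  13  14  10  15  14   9  12  12
329  11  11  12  11  13   8  11  12  13  13  11   8  10  10  12   9
330   7  11  10  16  11   9  10  12  10   7   9   9   8  13  10  15
331  11   9  10  11  12   8  10  12  10   6  13  11   6  14  11  11
25 [[302.6, 330.9], [309.9, 329.2]]
35 [[302.5, 328.8], [309.9, 327.1]]
40 [[302.4, 327.8], [309.9, 326.0]]
45 [[302.4, 326.7], [309.9, 324.9]]
```

```bash
python3 -c "
from h import *
S=optics.snapshot('side')
print([S['image'][v,303:308].mean(0).astype(int).tolist() for v in range(316,334)])
cv2.imwrite('pics/c5.png',cv2.resize(S['image'][270:340,270:350],(800,600)[:2] if 0 else (640,560),interpolation=2))
"
```

```text
[[82, 81, 82], [83, 83, 85], [82, 83, 83], [83, 82, 83], [82, 82, 83], [83, 82, 83], [83, 83, 84], [83, 82, 84], [83, 83, 83], [87, 89, 91], [93, 103, 106], [94, 105, 107], [95, 106, 108], [93, 104, 108], [95, 106, 109], [92, 102, 105], [79, 84, 87], [59, 57, 59]]
```

View pics/c5.png

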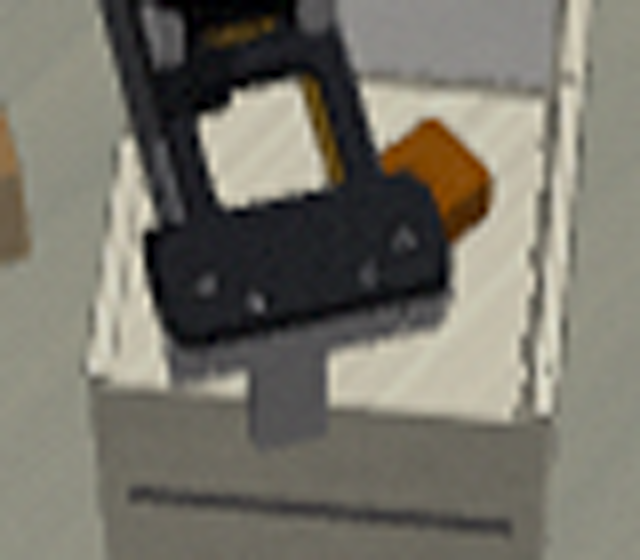

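The finger's lower end is at crop (288,440), v≈325, so the real tips sit about 43 mm above the reading (tip z≈140). I'll find the shelf by touch, with A over its inner corner.

```bash
python3 -m handwheel '[[0,0,0,-0.003,0,0,0],[0,0,0,-0.003,0,0,0],[0,0,0,-0.002,0,0,0],[0,0,0,0,0,0,0],[0,0,0,0,0,0,0]]' | sed -n 2,4p
python3 -m handwheel '[[0,0,0,-0.001,0,0,0],[0,0,0,-0.001,0,0,0],[0,0,0,-0.001,0,0,0],[0,0,0,0,0,0,0],[0,0,0,0,0,0,0]]'| sed -n 2,4p
```

```text
eef_pos: [549.5, -148.7, 90.4]
orientation: [-0.0, 0.89, 0.456, -0.0]
contact_force: [0.4, -0.1, 0.9]
eef_pos: [549.5, -148.7, 87.4]
orientation: [-0.0, 0.89, 0.456, -0.0]
contact_force: [0.5, -0.7, -0.1]
```

```bash
python3 -m handwheel '[[0,0,0,-0.001,0,0,0],[0,0,0,-0.001,0,0,0],[0,0,0,-0.001,0,0,0],[0,0,0,0,0,0,0],[0,0,0,0,0,0,0]]' | sed -n 2,4p
python3 -m handwheel '[[0,0,0,-0.001,0,0,0],[0,0,0,-0.001,0,0,0],[0,0,0,-0.001,0,0,0],[0,0,0,0,0,0,0],[0,0,0,0,0,0,0]]'| sed -n 2,4p
```

```text
eef_pos: [549.6, -148.6, 85.1]
orientation: [-0.0, 0.89, 0.456, 0.0]
contact_force: [-3.8, 1.7, 14.8]
eef_pos: [549.9, -148.6, 84.5]
orientation: [-0.001, 0.89, 0.456, 0.001]
contact_force: [-16.7, 5.8, 61.0]
```

```bash
sed -i 's/t=toW(pose,(ax-D\/2\*np.cos(f),ay-D\/2\*np.sin(f),z))/t=toW(pose,(ax-D\/2*np.cos(f),ay-D\/2*np.sin(f),z-40))/; s/e=np.array(st\["eef_pos"\]);/e=np.array(st["eef_pos"])+[0,0,40];/' h.py
python3 -m handwheel '[[0,0,0,0.006,0,0,0],[0,0,0,0.0055,0,0,0],[0,-0.003,0.004,0,0,0,0],[0,-0.003,0.004,0,0,0,0],[0,-0.003,0.004,0,0,0,0]]' | sed -n 4p
python3 -m handwheel '[[0,-0.003,0.004,0,0,0,0],[0,-0.003,0.004,0,0,0,0],[0,-0.003,0.004,0,0,0,0],[0,-0.003,0.004,0,0,0,0],[0,0,0,0,0,0,0]]' | sed -n 4p
cat > look.py <<'E'
from h import *
import sys
where(); pose=np.load("pose.npy")
for n in("side","top"):
    S=optics.snapshot(n); im=S["image"].astype(int)
    c=[proj(S,toW(pose,(x,y,140))) for x in(-110,10) for y in(-62,62)]; c=np.array(c).astype(int); u0,v0=c.min(0);u1,v1=c.max(0)
    im=im[v0:v1,u0:u1]; m=(im[...,2]-im[...,0]>50).astype(np.uint8); k,l,s,_=cv2.connectedComponentsWithStats(m)
    if k<2: continue
    i=1+np.argmax(s[1:,4]); ys,xs=np.where(l==i)
    w=np.array([toB(pose,onz(S,x+u0,y+v0,146))[:2] for x,y in zip(xs,ys)],np.float32)
    print(n,s[i,4],"centre",w.mean(0).round(1),"min",w.min(0).round(),"max",w.max(0).round(),"rect",[np.round(q,1).tolist() for q in cv2.minAreaRect(w)])
    if n=="side" and len(sys.argv)>1:
        o=S["image"][215:345,240:380]; cv2.imwrite(f"pics/{sys.argv[1]}.png",cv2.resize(o,(646,600),interpolation=2))
E
python3 look.py p1
```

```text
contact_force: [-0.3, -0.3, 1.1]
contact_force: [0.1, 0.3, 1.4]
t 8.42 A [ 18.3  44.4 132.9] B [-81.5   8.  132.9] phi 20.0 tz [-0.  0. -1.] F [0.1 0.3 1.4]
side 131 centre [-56.  -21.9] min [-75. -41.] max [-29.  -1.] rect [[-54.2, -22.5], [22.3, 51.7], 47.8]
```

View pics/p1.png

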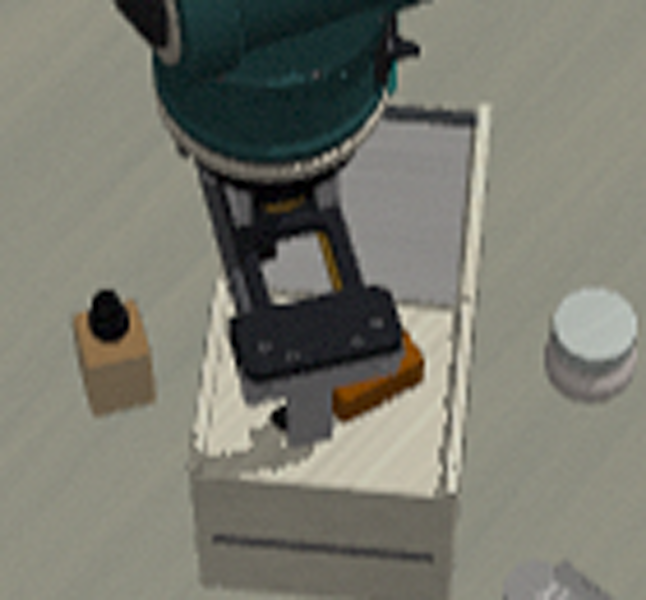

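The body's amber edge now runs from crop (335,410) to (423,370), so the bottle has swung to roughly 25° off square and the bulb shows just left of the finger. I push on about 14 mm.

```bash
python3 -m handwheel '[[0,-0.003,0.004,0,0,0,0],[0,-0.003,0.004,0,0,0,0],[0,-0.002,0.003,0,0,0,0],[0,0,0,0,0,0,0],[0,0,0,0,0,0,0]]' | sed -n 4p
python3 look.py p2
python3 -m handwheel '[[0,0.003,-0.004,0,0,0,0],[0,0.003,-0.004,0,0,0,0],[0,0.003,-0.004,0,0,0,0],[0,0.003,-0.004,0,0,0,0],[0,0,0,0,0,0,0]]' | sed -n 4p
python3 look.py p3
python3 -c "
import cv2,numpy as np
a=cv2.imread('pics/p2.png')[100:520,150:520];b=cv2.imread('pics/p3.png')[100:520,150:520];cv2.imwrite('pics/p23.png',np.hstack([a,b]))"
```

```text
contact_force: [0.3, -0.2, 1.6]
t 8.93 A [ 31.5  44.9 133. ] B [-68.7   8.4 133. ] phi 20.0 tz [-0.  0. -1.] F [ 0.3 -0.2  1.6]
side 196 centre [-48.8 -21.7] min [-68. -41.] max [-21.  -0.] rect [[-44.6, -18.8], [34.1, 44.4], 21.3]
contact_force: [-0.1, 0.4, -1.4]
t 9.45 A [ 10.   44.4 132.8] B [-90.4   8.  132.8] phi 19.9 tz [-0.    -0.001 -1.   ] F [-0.1  0.4 -1.4]
side 63 centre [-39.8 -34.7] min [-56. -41.] max [-23. -28.] rect [[-39.4, -34.6], [31.9, 10.7], 5.0]
top 8 centre [-25.3 -33. ] min [-27. -36.] max [-23. -30.] rect [[-25.2, -33.0], [6.5, 3.7], 81.2]
```

View pics/p23.png

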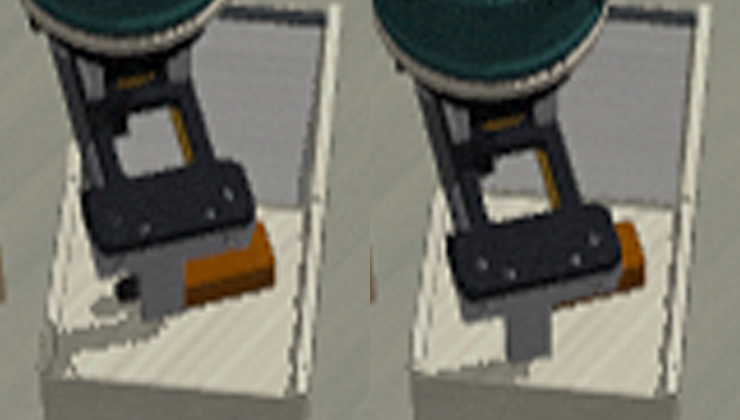

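The bottle is nearly square to the push, about 0.2 rad off, and spans y≈-41 to +32. Next I swing B behind its middle, with A clear at y≈44.

```bash
python3 -c "
from h import *
plan(5,44.5,29,106.5,132);p=np.load('pose.npy');print(np.cos(p[2]),np.sin(p[2]))"
```

```text
shift m [ 0.0074  0.0023 -0.0007] wz 0.158
-0.5627547264283349 0.8266239277220143
```

```bash
python3 -m handwheel '[[0,0.003,-0.001,0,0,0,0.04],[0,0.002,0.001,0,0,0,0.04],[0,0.001,0.001,0,0,0,0.04],[0,0.001,0.001,0,0,0,0.04],[0,0,0,0,0,0,0]]' | sed -n 4p
python3 -m handwheel '[[0,-0.003,0.004,0,0,0,0],[0,-0.0028,0.0041,0,0,0,0],[0,-0.0028,0.0041,0,0,0,0],[0,-0.0028,0.0041,0,0,0,0],[0,-0.0028,0.0041,0,0,0,0]]' | sed -n 4p
python3 -m handwheel '[[0,-0.0028,0.0041,0,0,0,0],[0,-0.0028,0.0041,0,0,0,0],[0,-0.0028,0.0041,0,0,0,0],[0,0,0,0,0,0,0],[0,0,0,0,0,0,0]]' | sed -n 4p
python3 look.py p4; python3 -c "
from h import *
plan(60,44.5,29,106.5,132)"
```

```text
contact_force: [0.1, -0.3, 0.1]
contact_force: [0.8, -1.9, 1.1]
contact_force: [1.0, 1.3, 2.8]
t 10.8 A [ 45.6  45.  133. ] B [-47.5  -7.  133. ] phi 29.2 tz [-0.     0.001 -1.   ] F [1.  1.3 2.8]
side 121 centre [-28.4 -30.3] min [-42. -43.] max [-13. -17.] rect [[-27.5, -30.4], [27.3, 26.0], 5.5]
shift m [-0.008   0.0124 -0.001 ] wz -0.003
```

View pics/p4.png

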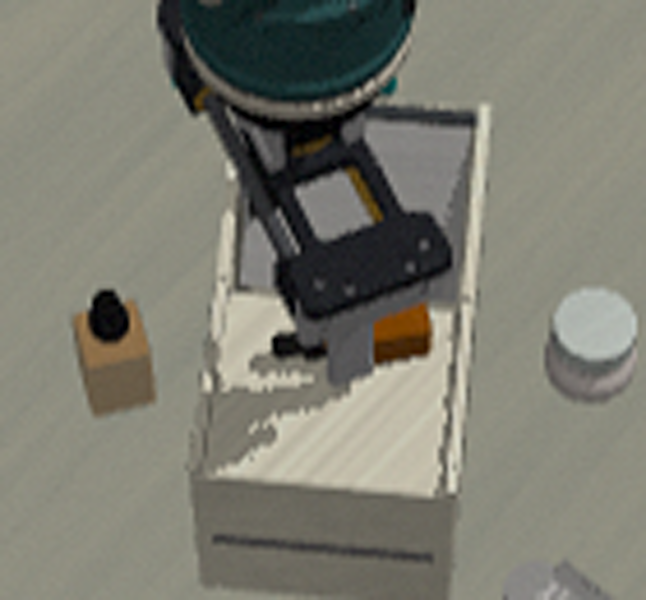

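The bottle now lies straight across, with its body at crop (400,332) and bulb tip at (275,345). The flap is open past the finger. That was the last of my ten views, so I continue by numbers.

```bash
python3 -c "
from h import *
S=optics.snapshot('side');p=np.load('pose.npy')
print(toB(p,onz(S,240+275*140/646,215+345*130/600,138)))
print(toB(p,onz(S,240+430*140/646,215+335*130/600,146)))
"
python3 -m handwheel '[[0,-0.0028,0.0041,0,0,0,0],[0,-0.0028,0.0041,0,0,0,0],[0,-0.0028,0.0041,0,0,0,0],[0,0,0,0,0,0,0],[0,0,0,0,0,0,0]]' | sed -n 4p
python3 look.py;python3 -c "
from h import *
plan(69,44.5,29,106.5,132);plan(69,44,39,88,132)"
```

```text
[-36.67416745  28.13014736 138.        ]
[-28.96638334 -43.87475862 146.        ]
contact_force: [3.1, 0.1, 2.0]
t 11.37 A [ 59.5  44.9 133.1] B [-33.4  -7.  133.2] phi 29.2 tz [ 0.001 -0.    -1.   ] F [3.1 0.1 2. ]
side 140 centre [-14.7 -30.7] min [-30. -43.] max [  5. -16.] rect [[-12.5, -29.2], [32.7, 26.2], 5.2]
shift m [-0.005   0.0078 -0.0011] wz -0.003
shift m [-0.01    0.0194 -0.0011] wz 0.172
```

```bash
python3 -m handwheel '[[0,-0.002,0.003,0,0,0,0],[0,-0.0015,0.0025,0,0,0,0],[0,0,0,0,0,0,0],[0,0,0,0,0,0,0],[0,0,0,0,0,0,0]]' | sed -n 4p
python3 look.py;python3 -c "
from h import *
plan(66,44.5,40,87,132)"
```

```text
contact_force: [6.2, -4.5, 0.9]
t 11.88 A [ 65.6  44.8 133.1] B [-27.5  -7.1 133.2] phi 29.1 tz [ 0.001 -0.001 -1.   ] F [ 6.2 -4.5  0.9]
side 157 centre [ -9.4 -31.5] min [-25. -45.] max [ 10. -17.] rect [[-7.3, -30.9], [32.9, 26.2], 5.2]
shift m [-0.0057  0.0126 -0.0011] wz 0.19
```

```bash
python3 -m handwheel '[[0.05,-0.0014,0.0031,0,0,0,0.047],[0.1,-0.0014,0.0031,0,0,0,0.047],[0.15,-0.0014,0.0032,0,0,0,0.047],[0.207,-0.0015,0.0032,0,0,0,0.047],[0.207,0,0,0,0,0,0]]' 10 | sed -n 4,5p
python3 look.py
python3 -m handwheel '[[0.207,0,0,0,0,0,0],[0.207,0,0,0,0,0,0],[0.207,0,0,0,0,0,0],[0.207,0,0,0,0,0,0],[0.207,0,0,0,0,0,0]]' | sed -n 4,5p
python3 look.py p5
```

```text
contact_force: [3.7, -5.1, 2.0]
gripper_width: 0.8
t 12.4 A [ 66.7  44.7 133. ] B [ -0.3 -11.8 133.1] phi 40.1 tz [ 0.001 -0.001 -1.   ] F [ 3.7 -5.1  2. ]
side 3 centre [-12.1 -13.1] min [-13. -14.] max [-10. -12.] rect [[-12.2, -13.4], [1.6, 3.3], 54.6]
contact_force: [3.5, -4.2, 3.8]
gripper_width: 0.79
t 12.92 A [ 66.   44.6 133.1] B [ -0.6 -11.1 133.2] phi 39.9 tz [ 0.001 -0.001 -1.   ] F [ 3.5 -4.2  3.8]
side 4 centre [-12.2 -13.8] min [-13. -16.] max [-10. -12.] rect [[-12.7, -14.0], [3.3, 3.3], 54.6]
```

```bash
cat > amb.py <<'E'
from h import *
p=np.load("pose.npy")
for n in("side","top"):
    S=optics.snapshot(n); im=S["image"].astype(int); m=(im[...,2]-im[...,0]>35)&(im[...,2]<230)
    q=np.array([proj(S,toW(p,(x,y,z))) for x in(-105,100) for y in(-62,62) for z in(100,168)]).astype(int);u0,v0=q.min(0);u1,v1=q.max(0)
    k,l,s,c=cv2.connectedComponentsWithStats(m[v0:v1,u0:u1].astype(np.uint8))
    print(n,[(s[i,4],(c[i]+[u0,v0]).round().tolist(),toB(p,onz(S,*(c[i]+[u0,v0]),130))[:2].round().tolist(),im[v0:v1,u0:u1][l==i].mean(0).round().tolist()) for i in range(1,k) if s[i,4]>3])
    print(n,[(np.round(b["bbox"]).tolist(),round(b["score"],2)) for b in spot_in("dropper_mid",S)],[(np.round(b["bbox"]).tolist(),round(b["score"],2)) for b in spot_in("flap",S)])
E
python3 amb.py
```

```text
side [(np.int32(6), [286.0, 230.0], [123.0, 79.0], [17.0, 53.0, 70.0]), (np.int32(8), [312.0, 232.0], [124.0, 18.0], [20.0, 54.0, 69.0]), (np.int32(33), [324.0, 241.0], [102.0, -12.0], [23.0, 64.0, 84.0]), (np.int32(6), [320.0, 280.0], [-3.0, -12.0], [82.0, 107.0, 135.0])]
side [] [([322.0, 373.0, 380.0, 424.0], 0.73), ([291.0, 239.0, 344.0, 272.0], 0.72), ([119.0, 191.0, 196.0, 263.0], 0.61)]
top []
top [] [([408.0, 95.0, 472.0, 154.0], 0.82), ([202.0, 326.0, 267.0, 395.0], 0.78), ([311.0, 236.0, 315.0, 245.0], 0.63), ([407.0, 353.0, 484.0, 453.0], 0.59)]
```

```bash
python3 -c "
from h import *
S=optics.snapshot('side');p=np.load('pose.npy');im=S['image'].astype(int)
print('Btip',proj(S,toW(p,(-8,-15,133))),proj(S,toW(p,(0,-50,125))),proj(S,toW(p,(0,50,125))))
for v in range(268,290): print(v,' '.join('%3d'%x for x in im[v,290:342].mean(1).astype(int)))
print([(im[v,318:323]).tolist() for v in (279,280,281)])
"
```

```text
Btip [320.67461712 281.15414629] [336.77388969 281.18268342] [291.73494124 277.45024461]
268 138 121 127  73  89  94  93  92  94  89  92  92  92  91  93  89  92  94  93  91  93  91  90  95  83  80  82  72  67  48  60  74  79  78  76  74  80  80  85  83  84  83  80  81  80  81  81  85  81  79  90 177
269 142 122 128  72  79  83 108 103 102 100 101 101 100  94  96  94  92  93  94  90  92  91  91  93  82  78  86  79  85  86  97  93  78  77  75  80  86  85  84  86  82  83  80  84  84  82  84  84  84  79  92 193
270 141 121 126  71  72  75 129 120 119 116 120 115 112 109 110 110 103 103 104 102 103 102  96 101  85  77  85  74  77  86  87  78  74  80  86  85  82  83  83  81  83  82  82  81  84  83  83  82  83  78  95 188
271 117 123 129  71  74  82 130 124 123 124 122 122 118 121 122 121 117 115 122 117 117 115 117 116  94  77  82  74  80  76  83  80  79  87 101  91  88  91  85  85  83  80  80  81  82  81  82  79  82  79 108 192
272 129 124 125  73  72  89 125 121 122 123 123 118 117 115 118 120 118 115 114 118 116 119 120 121 110  77  84  74  76  81  88  89  90  90  97 112 108 109 103 101
[... 3200 characters left out ...]
 182 180 157 109 109 186 195
288 115 113 115 111 114 117 117 116 114 193 185 186 193 197 166 163 162 192 187 182 183 182 184 188 191 188 183 182 190 192 189 187 188 186 179 176 179 187 189 190 182 184 189 189 182 175 179 146 109 133 188 194
289 113 112 112 115 117 119 120 117 114 162 160 167 168 169 108 112 111 191 183 182 183 184 186 189 188 183 182 189 191 189 189 190 182 178 174 177 186 191 189 184 184 187 188 182 176 176 182 193 108 143 186 192
[[[75, 77, 85], [67, 80, 104], [54, 77, 109], [96, 114, 123], [110, 123, 125]], [[70, 85, 96], [73, 106, 146], [74, 105, 143], [79, 108, 132], [102, 119, 128]], [[138, 152, 154], [147, 171, 183], [151, 174, 183], [146, 168, 179], [132, 153, 164]]]
```

The camera now looks under the held flap to the lit well floor. Only slivers of black collar and amber show over the shelf edge, around (310,278) and (320,280), so the bottle is down on the floor. Next I draw the fingers straight back, then up.

```bash
python3 -m handwheel '[[0.207,0.0056,-0.0083,0,0,0,0],[0.207,0.0056,-0.0083,0,0,0,0],[0.207,0.0056,-0.0083,0,0,0,0],[0.207,0.0056,-0.0083,0,0,0,0],[0.207,0.0056,-0.0083,0,0,0,0]]' | sed -n 4p
python3 -m handwheel '[[0.207,0.0056,-0.0083,0,0,0,0],[0.207,0.0056,-0.0083,0,0,0,0],[0.207,0.0056,-0.0083,0,0,0,0],[0.207,0.0056,-0.0083,0,0,0,0],[0.207,0,0,0,0,0,0]]' | sed -n 4p
python3 -c "
from h import *
where()"
python3 -m handwheel '[[0.207,0.0056,-0.0083,0.02,0,0,0],[0.207,0,0,0.03,0,0,0],[0.207,0,0,0.03,0,0,0],[0.207,0.02,-0.03,0.03,0,0,0],[0.207,0.02,-0.03,0.03,0,0,0]]' | sed -n 4p
python3 -m handwheel '[[0.207,0.02,-0.03,0.02,0,0,0],[0.207,0.02,-0.03,0,0,0,0],[0.207,0.02,-0.03,0,0,0,0],[0.207,0.02,-0.03,0,0,0,0],[0.207,0.02,-0.03,0,0,0,0]]' | sed -n 4p
python3 amb.py
python3 - <<'E'
from h import *
S=optics.snapshot("side");O=cv2.imread("pics/side0.png")
print("t",bot.get_state()["time_s"]); p=np.load("pose.npy")
g=lambda i:i[240:280,293:343].astype(int).mean(2)
d=abs(g(S["image"])-g(O)); print("flap region diff",d.mean().round(1),"max",d.max())
for t in("serum","jar","watchbox","shoehorn","bowl","hairbrush"): print(t,[np.round(b["bbox"]).tolist() for b in spot_in(t,S)][:1])
for v in range(236,284,4): print(v,g(S["image"])[v-240:v-239,::5].astype(int).tolist() if v<280 and v>=240 else '',g(O)[v-240:v-239,::5].astype(int).tolist() if v<280 and v>=240 else '')
E
```

```text
contact_force: [0.5, 1.0, 1.7]
contact_force: [-1.0, -0.3, -0.5]
t 14.2 A [-25.3  45.3 132.9] B [-92.  -10.3 132.9] phi 39.9 tz [ 0.    -0.001 -1.   ] F [-1.  -0.3 -0.5]
contact_force: [0.3, 0.2, -0.4]
contact_force: [0.4, 0.7, 1.3]
side []
side [] [([323.0, 373.0, 378.0, 427.0], 0.98), ([312.0, 237.0, 343.0, 282.0], 0.63), ([283.0, 134.0, 325.0, 176.0], 0.61), ([118.0, 190.0, 197.0, 264.0], 0.61)]
top [(np.int32(73), [379.0, 280.0], [20.0, 102.0], [81.0, 109.0, 137.0])]
top [] [([426.0, 370.0, 483.0, 454.0], 0.77), ([312.0, 217.0, 373.0, 280.0], 0.6), ([200.0, 323.0, 267.0, 395.0], 0.58), ([404.0, 97.0, 468.0, 151.0], 0.57)]
t 15.3833
flap region diff 43.2 max 107.66666666666667
serum []
jar [[360.0, 275.0, 379.0, 302.0]]
watchbox [[176.0, 363.0, 252.0, 448.0]]
shoehorn [[348.0, 335.0, 433.0, 406.0]]
bowl [[413.0, 169.0, 461.0, 212.0]]
hairbrush [[333.0, 110.0, 365.0, 161.0]]
236  
240 [[31, 67, 64, 66, 120, 101, 84, 54, 52, 58]] [[80, 126, 129, 131, 102, 83, 71, 44, 42, 48]]
244 [[33, 65, 63, 65, 151, 147, 145, 145, 146, 145]] [[57, 128, 127, 127, 127, 125, 123, 124, 124, 124]]
248 [[26, 66, 63, 64, 94, 142, 143, 140, 143, 146]] [[75, 122, 124, 122, 123, 123, 121, 123, 123, 125]]
252 [[35, 67, 66, 64, 67, 144, 146, 144, 144, 144]] [[112, 125, 125, 121, 125, 126, 125, 122, 122, 124]]
256 [[62, 43, 66, 64, 66, 133, 147, 146, 146, 145]] [[128, 124, 126, 127, 126, 123, 125, 125, 123, 125]]
260 [[68, 30, 65, 66, 69, 35, 147, 145, 146, 144]] [[128, 127, 126, 125, 125, 127, 127, 121, 124, 126]]
264 [[63, 31, 67, 69, 68, 96, 141, 143, 143, 144]] [[129, 127, 127, 124, 124, 123, 125, 121, 123, 123]]
268 [[65, 66, 69, 68, 68, 87, 30, 144, 144, 145]] [[128, 128, 129, 128, 128, 125, 125, 124, 123, 125]]
272 [[69, 71, 72, 69, 69, 66, 32, 146, 145, 145]] [[125, 129, 127, 129, 125, 126, 127, 126, 123, 125]]
276 [[68, 70, 56, 69, 70, 68, 33, 145, 149, 148]] [[111, 127, 130, 129, 127, 127, 126, 128, 126, 128]]
280
```

```bash
python3 -m handwheel '[[0.207,0.02,-0.035,0,0,0,0],[0.207,0.02,-0.035,0,0,0,0],[0.207,0.02,-0.03,0,0,0,0],[0.207,0,0,0,0,0,0],[0.207,0,0,0,0,0,0]]' | sed -n 4p
python3 - <<'E'
from h import *
S=optics.snapshot("side");T=optics.snapshot("top");O=cv2.imread("pics/side0.png");OT=cv2.imread("pics/top0.png")
for c in(S,T): print([(t,[np.round(b["bbox"]).tolist() for b in spot_in(t,c)][:2]) for t in("serum","jar","flap")])
p=np.load("pose.npy")
for n,c,o in(("side",S,O),("top",T,OT)):
    m=np.zeros((480,640),np.uint8); cv2.fillPoly(m,[np.array([proj(c,toW(p,q)) for q in((3,-48,128),(3,48,128),(75,48,160),(75,-48,160))]).astype(np.int32)],1)
    a,b=c["image"].mean(2)[m>0],o.mean(2)[m>0]; print(n,"now",a.mean().round(1),np.percentile(a,[2,98]),"before",b.mean().round(1),np.percentile(b,[2,98]))
    m[:]=0;cv2.fillPoly(m,[np.array([proj(c,toW(p,q)) for q in((-95,-50,126),(-95,50,126),(-4,50,126),(-4,-50,126))]).astype(np.int32)],1)
    a=c["image"].mean(2)[m>0];print(" shelf",np.percentile(a,[2,50,98]))
E
```

```text
contact_force: [0.6, 0.3, -0.1]
[('serum', [[291.0, 238.0, 344.0, 279.0]]), ('jar', [[360.0, 277.0, 376.0, 304.0]]), ('flap', [[320.0, 372.0, 379.0, 426.0], [283.0, 137.0, 329.0, 175.0]])]
[('serum', [[310.0, 218.0, 373.0, 279.0], [126.0, 193.0, 180.0, 250.0]]), ('jar', [[296.0, 194.0, 315.0, 219.0]]), ('flap', [[408.0, 98.0, 468.0, 152.0], [201.0, 322.0, 268.0, 396.0]])]
side now 140.8 [136.         145.66666667] before 125.6 [121.33333333 130.        ]
 shelf [ 58.33333333 190.         198.33333333]
top now 123.8 [120.33333333 127.66666667] before 115.0 [111.33333333 118.66666667]
 shelf [176.66666667 183.         186.        ]
```

```bash
python3 -c "
from bench import workorder
print(workorder.hand_in())"
```

```text
the job is handed in; nothing more can be done
None
```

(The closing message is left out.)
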